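# Put the gated gear change into reverse

### The arm

A 7-joint arm with a two-finger parallel gripper is mounted at the origin on a cart in front of the work surface, level with it; the furniture and walls round the work are solid. World frame = base frame: x ahead of the robot, y to its left, z up, the work surface at z = 0. Lengths are in m, angles in rad, forces in N, time in s.
With the tool pointing down it reaches from about 0.4 to 0.85 m from the base axis. Payload 6.9 kg.
Tool frame: the origin (TCP) lies midway between the tips of the shut fingers; the grasp point (between the pads) lies behind it (ctrl.pinch_z is the z of the grasp point in the tool frame, in m); z points along the fingers, y is the line along which they close (so a half turn about z gives the same grasp; the last joint's range is limited). The gripper opens to 85 mm and grips with 20 to 120 N. Pads are 22 mm wide; open, the fingers measure 114 mm over their backs; the gripper's body (76 mm by 85 mm) begins 54 mm behind the grasp point. The pads swing forward as they close: fully open they stand 13 mm farther back than shut.
Start: joints at [1.278, 0.507, -0.238, 1.5, 0.126, 1.149, -0.155], TCP at [0.242, -0.576, 0.231] pointing down, gripper open.
Joint ranges: [-3.08, 3.08], [-0.24, 2.05], [-1.43, 1.35], [0, 2.5], [-1.52, 4.66], [0.17, 1.96], [-2.89, 2.89]. Speed limits (rad/s): [2.39, 2.39, 3.14, 3.14, 3.14, 3.14, 3.14].

### API

Orientations are given as a unit quaternion [w, x, y, z].
In Python, from station import ctrl, get_state, vision, ticket, models gives the robot as it stands. Calls block until the motion is done:
- ctrl.movep(position, orientation): joint-space move of the TCP to a pose.
- ctrl.movel(position, frame=None, max_speed=0.15): straight line of the TCP; frame=None keeps the orientation; max_speed is the mean speed in m/s.
- ctrl.set_joints(angles): joint-space move.
- ctrl.ungrasp() and ctrl.close_gripper(force=None): open the fingers fully, or close them until they stop; force is the grip in N (None keeps the last).
- ctrl.pause(seconds).
- ctrl.ik(position, orientation): joint angles nearest the present ones, or None.
- get_state(): the state.
- vision.grab_frame(name): name is "scene" or "top" or "wrist"; returns (picture, depth): 420x560x3 uint8, blue, green, red; 420x560 float32, m along the optical axis (not along the pixel's ray), 0 where there is no reading.
- vision.camera_info(name): a dict with "mtx" (3x3 intrinsics, pixels), "R" (3x3) and "t" (3): a world point X has camera coordinates R X + t; the wrist camera has in their place "hand_eye" (4x4, takes a point from camera to tool coordinates, whose origin is the TCP and whose axes are the flange's). Camera axes: x right, y down, z forward; pixel columns grow to the right and rows downward; lengths in m; the calibration is good to about 2 mm. The wrist camera is an equidistant fisheye: a pixel r from the principal point sees the ray r / f radians off the axis. A picture is of the moment at which its call begins: read the wrist's pose just before it. camera_info takes no time and is no camera call.
A pose or a line that the arm cannot do raises ctrl.Unreachable and nothing moves.
- ticket.close_job(): hands the job in; it is judged then, once.
Trained networks look in the newest picture that a camera, given by its name, has taken for a name from the list of things; names that differ only in an ending like _2 or _b are one class to them, and where a whole thing is asked for, a point or a joint stands for the part that bears it (a point fixed in the world has none). Each returns a list of dicts, best first, with "p" (0 to 1); they miss things now and then, are a little off and sometimes report something else, mostly with a low value. They report only what shows in the picture. A call takes as long as a camera call.
- models.recognise(camera, target): "point" ([column, row] in pixels, amid what is visible of it).
- models.masks_of(camera, target): "mask" (420x560 bool, what is visible of it) and "point" ([column, row] in pixels, amid what is visible of it).
The state is a dict: "time": time; "qpos": joint angles; "qd": joint speeds; "tau": joint torques, N m; "tcp_pos": TCP position; "eef_rot": TCP orientation; "contact_force": force on the tool from outside, world axes, zero at the start; "wrist_torque": the same for the moment, N m; "width": finger opening in m; "gripper_force": force on a finger pad.
Only numpy, scipy, OpenCV 4.12 (cv2) and the standard library are available. Lean on these libraries where they do the work, as an engineer would, in place of code of your own. Each camera call takes 0.05 s, during which the arm holds its last target. There are 200 camera calls.

### The job

Put the gear-change unit on the bench into reverse. With the fingertips push the red-studded lock-out latch fully aside so that it uncovers the red-edged reverse slot, and push the lever out of where it stands, across neutral and fully home into reverse, without letting it slip into first, second or third. Push gently and grip nothing; leave the latch aside and do not disturb the parts and tools lying around.

Things in the scene. Friction and masses are not known exactly. Their poses are not given: they have to be found in the camera images.
- shifter: gear-change unit fixed to the bench: grey cast housing under a polished gate plate (84 x 108 mm, its top 105 mm above the bench). Origin: centre of the underside of its 90 x 104 mm foot; x is the driver's forward, y the driver's left, z up (turned about z only)
- gate (a point): middle of the H-gate in the plate top, over the unit's origin. Three lanes run along the unit's x at y = +20, 0, -20 mm, joined by the neutral lane along y at x = 0. All are 13 mm wide for the 9 mm shaft. Front left: reverse (edged in red); rear left: first; front middle: second; rear middle: third; front right: fourth; rear right: fifth. Axes as the unit's
- reverse_slot (a point): where the middle of the lever shaft comes to stand, at the height of the plate top, when reverse is fully home: x = 22, y = 20 mm from the middle of the gate
- knob (a point): centre of the black ball knob (34 mm across) on the lever. The lever turns about a point 35 mm above the unit's origin, the knob 145 mm from it: with c = lever_cross, f = lever_fore the knob is at x = 145 sin f, y = 145 sin c cos f, z = 35 + 145 cos c cos f mm in the unit's frame
- lever_cross (a joint): sideways lean of the lever, rad, positive to the unit's left (+y): about +0.29 in the lane of reverse and first, 0 in that of second and third, -0.29 in that of fourth and fifth, where it starts. A push of about 3 N on the knob moves the stiff lever; it stays where it is left; the gate's walls stop it
- lever_fore (a joint): fore-and-aft lean of the lever, rad, positive to the unit's front (+x): 0 in neutral, about +0.30 fully home in a front slot, -0.30 in a rear slot. It can cross sideways only within about 0.03 of 0. It starts anywhere from fifth through neutral to fourth
- latch (a joint): lock-out latch, rad: a flat two-armed steel lever on the plate, turning about an upright pin at x = 17, y = 54 mm of the unit. At 0 (it starts at 0 to 0.1) its inner arm blocks the reverse slot. It grows to 1.35, its stop, as the stud on the outer arm swings to the unit's front and then inward; over 1.05 the slot is free. About 3 N on the stud moves it; it stays where left
- latch_stud (a point): middle of the upright red stud (14 mm across, from 111 to 141 mm above the bench; this point at 126 mm) on the latch's outer arm, 36 mm from the pin: at latch value t it is at x = 17 + 36 sin t, y = 54 + 36 cos t mm in the unit's frame. The arm under it is 12 mm wide and 5 mm thick and juts out past the plate's left edge (y = 64 mm)
- hammer: loose hammer, wooden handle, 288 mm long, lying on the bench to the right; origin under its middle; to be left alone
- bolt_c: loose flanged bolt, 20 x 20 x 37 mm, standing on its head; to be left alone
- nut_a: loose steel nut, 24 x 27 x 13 mm; to be left alone
- speed_sensor: loose black speed sensor, 22 x 84 x 20 mm; to be left alone
- seal_ring: loose black seal ring, 68 mm across, 9 mm thick; to be left alone
- pinion: loose steel spur gear, 60 mm across, 28 mm high; to be left alone

How it is judged:
By the outcome, as a careful person would: the job done as asked, in the order asked, and still so for the second after the job is handed in, with the robot touching nothing.
It also fails if it takes over 64 s, if anything falls off the work surface, if the arm or the gripper's body presses on something with over 40 N, if the wrist force passes 120 N, or if a joint passes its speed limit or range.

## Working session

There is one attempt and no reset: what is moved stays moved. The work goes in short steps, each a Python script; the robot and the scene stay as the last script left them, time stands still between calls to the robot, and variables do not carry over. Pictures are saved under pics/ and viewed, at most 10 in all, crops included, and the job is handed in when it is done.

```bash
mkdir -p pics; ls; cat > h.py <<'E'
import numpy as np, cv2
from station import ctrl, get_state, vision, ticket, models
def w(cam,px,d):
    c=vision.camera_info(cam);K=np.array(c["mtx"]);R=np.array(c["R"]);t=np.array(c["t"])
    p=np.linalg.inv(K)@np.array([px[0],px[1],1.])*d
    return R.T@(p-t)
def cloud(cam,depth,mask):
    v,u=np.nonzero(mask&(depth>0));d=depth[v,u]
    c=vision.camera_info(cam);K=np.array(c["mtx"]);R=np.array(c["R"]);t=np.array(c["t"])
    p=np.linalg.inv(K)@np.vstack([u*d,v*d,d])
    return (R.T@(p-t[:,None])).T
E
python3 - <<'E'
from h import *
for cam in ("scene","top"):
    im,d=vision.grab_frame(cam);cv2.imwrite(f"pics/{cam}0.png",im)
    for n in ("shifter","knob","latch_stud","gate","latch","hammer","bolt_c","nut_a","speed_sensor","seal_ring","pinion"):
        for r in models.masks_of(cam,n)[:1]:
            c=cloud(cam,d,r["mask"])
            print(cam,n,round(r["p"],2),np.round(r["point"]),r["mask"].sum(),np.round(np.median(c,0),3) if len(c) else None, np.round(np.percentile(c,2,axis=0),3),np.round(np.percentile(c,98,axis=0),3))
s=get_state();print(s["time"],s["tcp_pos"],s["eef_rot"],ctrl.pinch_z)
E
```

```text
pics
scene shifter 0.89 [282. 232.] 4409 [ 0.486 -0.038  0.086] [ 0.447 -0.102  0.004] [0.563 0.01  0.183]
scene knob 0.65 [302. 177.] 363 [ 0.474 -0.083  0.172] [ 0.458 -0.097  0.106] [ 0.488 -0.075  0.189]
scene latch_stud 0.84 [246. 214.] 343 [ 0.549 -0.01   0.112] [ 0.519 -0.058  0.105] [0.566 0.014 0.141]
scene gate 0.6 [279. 227.] 4318 [ 0.485 -0.038  0.087] [ 0.447 -0.101  0.005] [0.559 0.01  0.183]
scene latch 0.73 [298. 179.] 438 [ 0.476 -0.084  0.169] [ 0.458 -0.675 -0.214] [ 0.776 -0.076  0.189]
scene hammer 0.75 [361. 217.] 1176 [ 0.387 -0.23   0.018] [ 0.332 -0.282  0.001] [ 0.608 -0.185  0.027]
scene bolt_c 0.72 [202. 318.] 166 [0.538 0.173 0.012] [0.531 0.161 0.   ] [0.549 0.179 0.038]
scene nut_a 0.58 [202. 307.] 182 [0.563 0.136 0.009] [ 0.539  0.117 -0.001] [0.585 0.168 0.037]
scene seal_ring 0.71 [335. 274.] 608 [ 0.37  -0.029  0.007] [ 0.335 -0.072 -0.002] [0.402 0.006 0.01 ]
scene pinion 0.69 [361. 248.] 562 [ 0.359 -0.133  0.021] [ 0.335 -0.162  0.001] [ 0.389 -0.118  0.029]
top shifter 0.98 [279. 203.] 3013 [ 0.498 -0.055  0.105] [ 0.444 -0.114  0.002] [0.559 0
[... 413 characters left out ...]
mmer 0.6 [363. 235.] 1735 [ 0.433 -0.235  0.02 ] [ 0.332 -0.289  0.004] [ 0.608 -0.19   0.029]
top bolt_c 0.63 [265. 178.] 230 [ 0.54  -0.027  0.113] [ 0.519 -0.058  0.109] [0.559 0.007 0.143]
top nut_a 0.53 [194. 179.] 59 [0.561 0.133 0.013] [0.549 0.124 0.   ] [0.571 0.144 0.016]
top speed_sensor 0.89 [214. 258.] 361 [0.389 0.073 0.017] [ 0.357  0.048 -0.001] [0.422 0.097 0.022]
top seal_ring 0.7 [260. 281.] 319 [ 0.36  -0.028  0.009] [ 0.335 -0.061  0.005] [0.395 0.002 0.013]
top pinion 0.87 [317. 268.] 462 [ 0.36  -0.146  0.023] [ 0.335 -0.171 -0.   ] [ 0.385 -0.124  0.03 ]
1.2 [ 0.24208004 -0.5762212   0.23128896] [ 4.10408919e-06  9.80290663e-01  1.97560664e-01 -6.93483279e-06] -0.0187
```

```bash
python3 - <<'E'
import cv2,numpy as np
a=cv2.imread("pics/scene0.png")[130:340,170:420];b=cv2.imread("pics/top0.png")[140:300,190:390]
cv2.imwrite("pics/a.png",np.vstack([cv2.resize(a,(500,420))[:300],cv2.resize(b,(500,400),interpolation=2)[:290]]))
E
cat > m.py <<'E'
from h import *
im,d=vision.grab_frame("top")
r=models.masks_of("top","shifter")[0]
c=cloud("top",d,r["mask"])
p=c[abs(c[:,2]-.105)<.004]
rect=cv2.minAreaRect((p[:,:2]*1000).astype(np.float32));print("plate",rect,len(p))
hsv=cv2.cvtColor(im,cv2.COLOR_BGR2HSV)
red=((hsv[...,0]<8)|(hsv[...,0]>172))&(hsv[...,1]>130)&(hsv[...,2]>60)
red[:150]=0;red[240:]=0
c=cloud("top",d,red);c=c[(c[:,0]>.4)&(c[:,0]<.62)&(abs(c[:,1]+.03)<.1)]
for lo,hi in ((.1,.109),(.115,.135),(.135,.15)):
    q=c[(c[:,2]>lo)&(c[:,2]<hi)];print(lo,len(q),q.mean(0) if len(q) else 0)
c=cloud("top",d,np.ones(d.shape,bool));q=c[(c[:,2]>.165)&(c[:,2]<.22)&(c[:,0]>.4)&(c[:,0]<.62)&(abs(c[:,1]+.05)<.1)]
A=np.c_[2*q,np.ones(len(q))];s=np.linalg.lstsq(A,(q**2).sum(1),rcond=None)[0];print("knob",s[:3],np.sqrt(s[3]+s[:3]@s[:3]),q.mean(0),q[:,:2].min(0),q[:,:2].max(0))
E
python3 m.py
```

```text
plate ((508.9328308105469, -47.43963623046875), (128.44219970703125, 84.26876831054688), 61.41761779785156) 1422
0.1 21 [ 0.52919521 -0.06034685  0.10539124]
0.115 1 [0.55211138 0.0025802  0.12083096]
0.135 37 [0.55808475 0.0050201  0.1416939 ]
knob [ 0.4700082  -0.09655587  0.17500012] 0.016134296244588436 [ 0.4688483  -0.09580831  0.18518986] [ 0.45382927 -0.11166411] [ 0.48499217 -0.0806764 ]
```

View pics/a.png

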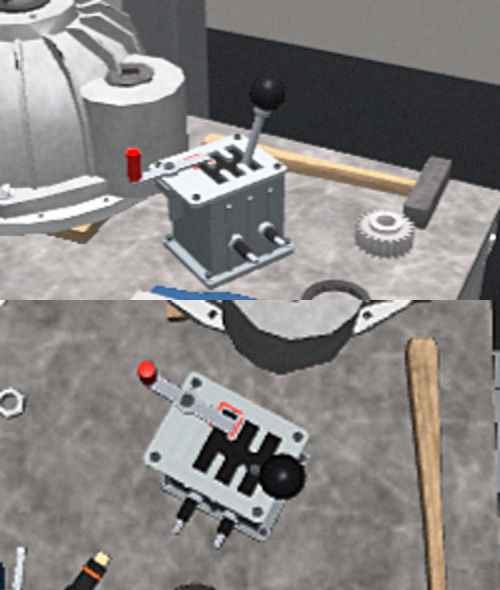

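The picture shows the unit turned about −28.6°, with the stud at upper left, the knob at right just behind neutral, and the big housing ahead of it. In the unit frame, stud, knob and plate agree: t≈0.03, f≈−0.07, c≈−0.29. Next I'll check clearances and IK.

```bash
cat >> h.py <<'E'
YAW=np.radians(-28.58);O=np.array([.4993,-.0652])
ux=np.array([np.cos(YAW),np.sin(YAW)]);uy=np.array([-ux[1],ux[0]])
def W(x,y,z): return np.array([*(O+(x*ux+y*uy)/1000),z/1000])
def U(p): r=(np.asarray(p)[...,:2]-O)*1000; return np.stack([r@ux,r@uy],-1)
def Q(a): # tool down, tool x along unit-frame angle a
    h=(a+YAW)/2; return np.array([0,np.cos(h),np.sin(h),0])
E
python3 - <<'E'
from h import *
for cam in ("top","scene"):
    im,d=vision.grab_frame(cam)
    c=cloud(cam,d,np.ones(d.shape,bool));u=U(c)
    for lo,hi in ((.12,.18),(.18,.25),(.25,.6)):
        m=(c[:,2]>lo)&(c[:,2]<hi)&(np.abs(u)<300).all(1)&~((np.abs(u[:,0])<60)&(u[:,1]<110)&(u[:,1]>-70))
        q=u[m]; 
        if len(q): 
            k=np.argsort(np.hypot(q[:,0]-50,q[:,1]-70))[:200:40]; print(cam,lo,len(q),np.round(q[k]).tolist(),np.round(c[m][:,2].max(),3))
for n,a in (("0",0),("-40",-40),("-77",-77),("-90",-90),("90",90),("180",180),("103",103),("140",140)):
    for p in ((0,90,118),(-40,-40,157),(0,-75,157),(15,40,157),(48,82,118)):
        q=ctrl.ik(W(*p),Q(np.radians(a)));print(n,p,None if q is None else np.round(q,2))
E
```

```text
top 0.12 11213 [[93.0, 49.0], [92.0, 42.0], [100.0, 51.0], [103.0, 53.0], [108.0, 62.0]] 0.18
top 0.18 4468 [[156.0, 84.0], [173.0, 89.0], [179.0, 44.0], [173.0, 129.0], [188.0, 45.0]] 0.214
scene 0.12 11237 [[92.0, 56.0], [97.0, 60.0], [93.0, 46.0], [91.0, 40.0], [99.0, 56.0]] 0.18
scene 0.18 2189 [[159.0, 92.0], [177.0, 93.0], [185.0, 94.0], [190.0, 94.0], [197.0, 67.0]] 0.211
0 (0, 90, 118) [ 0.09  0.5  -0.24  1.87  0.17  0.78 -2.31]
0 (-40, -40, 157) [ 0.31  0.33 -0.25  2.04  0.12  0.78 -2.07]
0 (0, -75, 157) [ 0.36  0.37 -0.18  1.98  0.09  0.8  -1.94]
0 (15, 40, 157) [ 0.19  0.44 -0.24  1.85  0.13  0.86 -2.18]
0 (48, 82, 118) [ 0.1   0.55 -0.18  1.77  0.13  0.83 -2.21]
-40 (0, 90, 118) [-0.05  0.5  -0.03  1.87  0.02  0.77 -2.86]
-40 (-40, -40, 157) [ 0.18  0.33 -0.07  2.04  0.03  0.77 -2.68]
-40 (0, -75, 157) [ 0.23  0.37 -0.01  1.98  0.    0.8  -2.55]
-40 (15, 40, 157) [ 0.06  0.44 -0.05  1.85  0.03  0.85 -2.77]
-40 (48, 82, 118) [-0.02  0.55  0.01  1.77 -0.01  0.82 -2.78]
-77 (0, 90, 118) [ 0.63  0.78 -1.23  1.87  0.82  1.12  1.96]
-77 (-40, -40, 157) [-0.61  0.57  1.15  2.05 
[... 1054 characters left out ...]
.55  1.01  0.53]
180 (48, 82, 118) [ 0.54  0.7  -0.93  1.77  0.65  1.02  0.43]
103 (0, 90, 118) [ 0.35  0.56 -0.64  1.87  0.43  0.86 -0.78]
103 (-40, -40, 157) [ 0.6   0.38 -0.64  2.04  0.31  0.82 -0.5 ]
103 (0, -75, 157) [ 0.66  0.42 -0.62  1.97  0.32  0.85 -0.39]
103 (15, 40, 157) [ 0.48  0.5  -0.68  1.85  0.39  0.93 -0.65]
103 (48, 82, 118) [ 0.39  0.61 -0.64  1.77  0.45  0.91 -0.72]
140 (0, 90, 118) [ 0.43  0.6  -0.79  1.87  0.53  0.9  -0.24]
140 (-40, -40, 157) [ 0.69  0.4  -0.77  2.04  0.38  0.84  0.07]
140 (0, -75, 157) [ 0.75  0.44 -0.75  1.97  0.39  0.88  0.17]
140 (15, 40, 157) [ 0.55  0.53 -0.8   1.85  0.46  0.96 -0.08]
140 (48, 82, 118) [ 0.47  0.65 -0.79  1.77  0.55  0.96 -0.17]
```

```bash
cat > l.py <<'E'
from h import *
ctrl.close_gripper(force=20)
s=get_state();p=np.array(s["tcp_pos"]);p[2]=.30;ctrl.movel(p)
ctrl.movep(W(-16,90,240),Q(np.pi))
ctrl.movel(W(-16,90,122),max_speed=.12)
s=get_state();f0=np.array(s["contact_force"]);print(s["time"],U(s["tcp_pos"]),s["tcp_pos"][2],s["width"],f0)
for t in np.arange(.05,1.46,.1):
    t=min(t,1.37)
    x=17+36*np.sin(t)-18*np.cos(t);y=54+36*np.cos(t)+18*np.sin(t)
    ctrl.movel(W(x,y,122),Q(np.pi-t),max_speed=.05)
    s=get_state();f=np.array(s["contact_force"])-f0
    print(round(t,2),np.round(f,1),np.round(U(s["tcp_pos"])-[x,y],1),round(s["time"],1))
    if np.linalg.norm(f)>14: print("stop");break
E
python3 l.py
```

```text
6.275 [-15.70758832  90.37651239] 0.12265624393159746 0.00019831922100108668 [0.02497808 0.39345167 0.34121814]
0.05 [ 0.2 -0.7  0.2] [ 0.2 -0. ] 6.8
0.15 [ 0.5  0.4 -0.4] [-0.3 -0.1] 7.0
0.25 [-0.3  1.3 -1.1] [-0.5  0.2] 7.3
0.35 [-0.4  1.1 -1.4] [-0.2  0.4] 7.5
0.45 [ 0.   3.1 -0.8] [0.  0.3] 7.8
0.55 [ 1.3  2.1 -1.1] [0.2 0.2] 8.0
0.65 [ 1.1  2.3 -0.6] [ 0.2 -0. ] 8.3
0.75 [0.8 2.  0.3] [ 0.2 -0.1] 8.5
0.85 [ 0.8  1.7 -0.3] [ 0.2 -0.2] 8.8
0.95 [-0.1  2.  -0.1] [ 0.1 -0.2] 9.0
1.05 [1.  0.8 0.2] [ 0.1 -0.2] 9.3
1.15 [1.8 1.4 0.6] [ 0.1 -0.2] 9.5
1.25 [0.9 0.5 0.6] [ 0.1 -0.2] 9.8
1.35 [ 1.4  1.3 -0.3] [-0.1  0.1] 10.0
1.37 [ 1.5  4.8 -0.5] [-0.3  0.8] 10.3
```

```bash
cat > l2.py <<'E'
from h import *
f0=np.array([.02,.39,.34])
for t in (1.39,1.41,1.43,1.45):
    x=17+36*np.sin(t)-18*np.cos(t);y=54+36*np.cos(t)+18*np.sin(t)
    ctrl.movel(W(x,y,122),Q(np.pi-1.37),max_speed=.03)
    f=np.array(get_state()["contact_force"])-f0; print(t,np.round(f,1))
    if np.linalg.norm(f)>8: break
ctrl.movel(W(44,105,122),max_speed=.1)
ctrl.movel(W(30,105,240),max_speed=.2)
ctrl.movep(W(-50,-42,240),Q(np.pi))
E
python3 l2.py; sed -i 's/^r=models.*/r=models.masks_of("top","shifter")[0];cv2.imwrite("pics\/t%d.png"%int(get_state()["time"]*10),cv2.resize(im[140:300,190:390],None,fx=3,fy=3));print(get_state()["time"])/' m.py
sed -i 's/^print("plate.*//' m.py
sed -i 's/(q.min.*//' m.py; python3 m.py; ls pics
```

```text
1.39 [2.  6.5 0.7]
1.41 [ 0.8  7.3 -0.1]
1.43 [ 0.7  9.2 -0.1]
13.6083
plate ((497.1464538574219, 3.31951904296875), (8.15787410736084, 16.86928367614746), 89.93292999267578) 31
0.1 0 0
0.115 0 0
0.135 0 0
a.png
scene0.png
t136.png
top0.pngm.py:14: RuntimeWarning: Mean of empty slice.
  A=np.c_[2*q,np.ones(len(q))];s=np.linalg.lstsq(A,(q**2).sum(1),rcond=None)[0];print("knob",s[:3],np.sqrt(s[3]+s[:3]@s[:3]),q.mean(0),q[:,:2].min(0),q[:,:2].max(0))
  ret = um.true_divide(
Traceback (most recent call last):
  File "m.py", line 14, in <module>
    A=np.c_[2*q,np.ones(len(q))];s=np.linalg.lstsq(A,(q**2).sum(1),rcond=None)[0];print("knob",s[:3],np.sqrt(s[3]+s[:3]@s[:3]),q.mean(0),q[:,:2].min(0),q[:,:2].max(0))
                                                                                                                                         ~~~~~~~~~~~^^^
ValueError: zero-size array to reduction operation minimum which has no identity
```

```bash
cat > m2.py <<'E'
from h import *
def look(cam="scene",save=None):
    im,d=vision.grab_frame(cam)
    if save: cv2.imwrite(f"pics/{save}.png",cv2.resize(im[130:290,190:390],None,fx=3,fy=3,interpolation=2))
    hsv=cv2.cvtColor(im,cv2.COLOR_BGR2HSV)
    red=((hsv[...,0]<8)|(hsv[...,0]>172))&(hsv[...,1]>130)&(hsv[...,2]>60)
    c=cloud(cam,d,red);u=U(c);m=(c[:,2]>.113)&(c[:,2]<.15)&(np.abs(u)<110).all(1)
    if m.any(): print(cam,"stud",m.sum(),np.round(u[m].mean(0),1), "latch~",np.arctan2(*(u[m].mean(0)-[17,54])))
    dark=im.max(2)<60
    c=cloud(cam,d,dark);u=U(c)
    for _ in (0,):
        m=(c[:,2]>.15)&(c[:,2]<.2)&(np.abs(u)<70).all(1)
        q=c[m]
        if len(q)<20: print("knob hidden",len(q)); return
        from scipy.optimize import least_squares
        r=least_squares(lambda s:np.linalg.norm(q-s,axis=1)-.017,q.mean(0)-[0,0,.01],loss="soft_l1",f_scale=.001)
        k=U(r.x);f=np.arcsin(k[0]/145);print(cam,"knob",len(q),np.round(k,1),r.x[2],"f",f,"c",np.arcsin(k[1]/145/np.cos(f)),get_state()["time"])
E
python3 -c "
from m2 import *
look('scene','s1')"
```

```text
scene stud 89 [49.5 65.9] latch~ 1.219037284334224
scene knob 226 [ -8.3 -38.6] 0.17319656056367946 f -0.05755797379651796 c -0.26985277696649007 13.6583
```

View pics/s1.png

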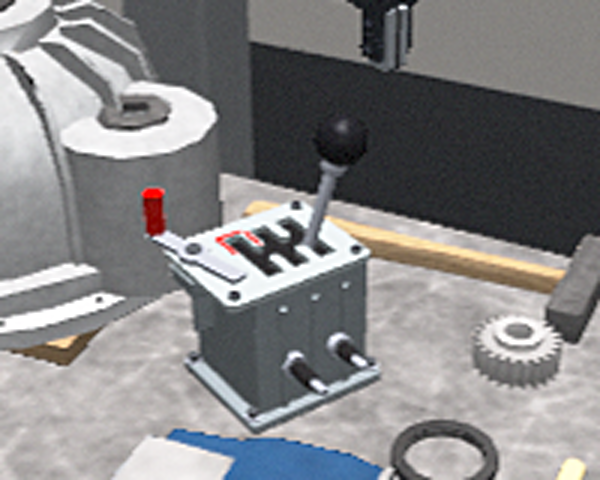

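The latch is aside (stud at 153,210) and the reverse slot is clear. The knob at (340,140) has not moved. Next I push it to neutral.

```bash
cat > n.py <<'E'
from m2 import *
ctrl.movel(W(-50,-42,158),max_speed=.15)
f0=np.array(get_state()["contact_force"])
for x in (-42,-38,-36,-34,-32,-30,-28.5):
    ctrl.movel(W(x,-42,158),max_speed=.03)
    s=get_state();f=np.array(s["contact_force"])-f0;print(x,np.round([f[:2]@ux,f[:2]@uy,f[2]],1),np.round(U(s["tcp_pos"]),1))
    if np.linalg.norm(f)>12: break
look("scene");look("top")
E
python3 n.py
```

```text
-42 [ 0.4 -0.3 -1. ] [-41.7 -42. ]
-38 [-0.7 -0.1 -0.7] [-37.9 -42. ]
-36 [-1.5  0.1  0.7] [-36.3 -42.1]
-34 [-2.7 -0.8  1.9] [-34.3 -42.1]
-32 [-3.3 -0.2  2.4] [-32. -42.]
-30 [-1.8 -0.4  1.6] [-29.8 -42. ]
-28.5 [-2.5 -0.1  1.9] [-28.4 -42. ]
scene stud 89 [49.5 66. ] latch~ 1.2164846659165414
scene knob 257 [-20.7 -37.2] 0.18059648154382885 f -0.142998890062438 c -0.26213806346853763 16.3583
knob hidden 0
```

```bash
cat > n2.py <<'E'
from m2 import *
ctrl.movel(W(-50,-42,158),max_speed=.15)
ctrl.movel(W(-50,-60,240),max_speed=.2)
ctrl.movep(W(0,-82,240),Q(np.pi/2))
look("scene","s2");look("top")
E
python3 n2.py
```

```text
scene stud 88 [49.5 66. ] latch~ 1.2164042740596914
scene knob 231 [ -1.3 -38.5] 0.17353158104327904 f -0.009213252106910054 c -0.26853476507007273 18.5417
top stud 43 [51.2 61.7] latch~ 1.3498215594735128
top knob 251 [ -3.2 -41.5] 0.17394404543116107 f -0.022041300001621203 c -0.2900921317251587 18.5917
```

View pics/s2.png

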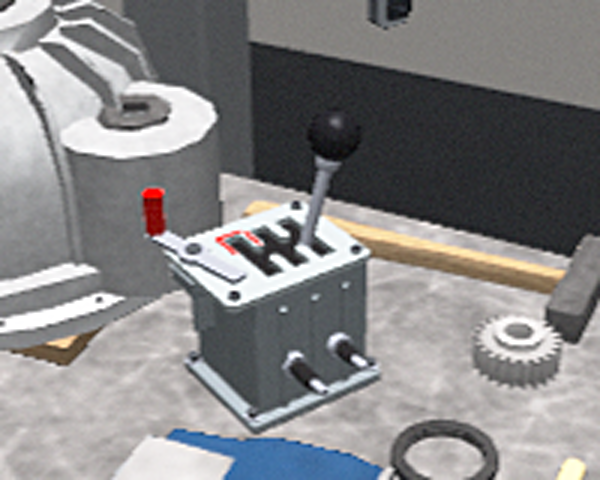

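```bash
cat > n3.py <<'E'
from m2 import *
ctrl.movel(W(0,-82,158),max_speed=.15)
f0=np.array(get_state()["contact_force"])
for y in [-72,-70,-68,-66,-64,-62,-59,-56,-52,-48,-44,-40,-36,-32,-28,-24,-20,-16,-12,-8,-4,0,4,8,10,12,13,14]:
    ctrl.movel(W(0,y,158),max_speed=.04)
    s=get_state();f=np.array(s["contact_force"])-f0;print(y,np.round([f[:2]@ux,f[:2]@uy,f[2]],1),np.round(U(s["tcp_pos"]),1))
    if np.linalg.norm(f)>9: print("stop");break
print(s["time"]);look("scene","s3")
E
python3 n3.py
```

```text
-72 [-0.7  0.8  1.6] [  0.1 -71.5]
-70 [-1.5  0.5  1.2] [  0. -70.]
-68 [-0.7 -0.8  1.8] [ -0.1 -68.3]
-66 [-0.2 -4.   4. ] [ -0.  -66.6]
-64 [-1.3 -4.   4.3] [  0.  -64.3]
-62 [ 0.1 -3.2  4.3] [ -0. -62.]
-59 [-0.5 -3.4  3.4] [ -0.1 -58.9]
-56 [-0.8 -3.9  3.8] [ -0.  -55.8]
-52 [-2.  -3.3  3.2] [ -0.  -51.8]
-48 [-0.3 -1.4  2.7] [ -0.  -47.8]
-44 [-0.8 -2.2  3.3] [ -0.  -43.8]
-40 [-1.4 -2.1  2.8] [ -0.  -39.8]
-36 [-2.2 -2.   3.9] [ -0.  -35.7]
-32 [-0.7 -2.2  4. ] [ -0.  -31.6]
-28 [-0.6 -1.2  2.1] [ -0.  -27.6]
-24 [-0.9 -1.2  3. ] [ -0.  -23.6]
-20 [-0.3 -1.1  2. ] [ -0.  -19.6]
-16 [-0.5 -1.1  3.5] [ -0.1 -15.6]
-12 [-1.1 -1.1  1.3] [ -0.  -11.6]
-8 [-0.8 -1.3  1.5] [-0.  -7.6]
-4 [-1.3 -1.2  1.3] [-0.1 -3.7]
0 [-0.9 -1.2 -0.4] [-0.1  0.3]
4 [ 0.2 -2.  -0.7] [-0.1  4.3]
8 [-0.8 -0.6 -0.7] [0.  8.4]
10 [-0.3 -2.1 -0.3] [ 0.  10.1]
12 [-1.7 -1.8 -0.6] [-0.  12.1]
13 [-0.2 -1.4 -1.2] [ 0. 13.]
14 [ 0.8 -1.6 -0.9] [ 0.  14.1]
26.4417
scene stud 92 [48.3 65.2] latch~ 1.2262889336536777
scene knob 346 [-4.2 37.6] 0.1763232390170576 f -0.02867117514650414 c 0.26271578044732913 26.4917
```

View pics/s3.png

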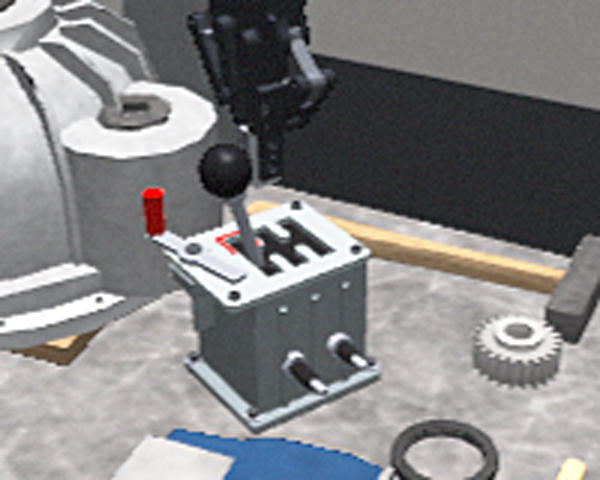

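The lever crossed in neutral and the shaft now stands in the left lane, knob at (225,170). I nudge it to the wall, then push it forward.

```bash
cat > n4.py <<'E'
from m2 import *
f0=np.array([0,0,0.]) 
g=lambda:np.array(get_state()["contact_force"])
for y in (14.7,15.4,16.1):
    ctrl.movel(W(0,y,158),max_speed=.02)
    f=g();print(y,np.round([f[:2]@ux,f[:2]@uy,f[2]],1))
    if f[:2]@uy<-5: break
ctrl.movel(W(0,5,158),max_speed=.1)
ctrl.movel(W(-10,-10,230),max_speed=.2)
ctrl.movep(W(-48,41,230),Q(np.pi))
look("scene");look("top")
ctrl.movel(W(-48,41,156),max_speed=.15)
f0=g()
for x in list(range(-38,13,3))+[13,14,15,16,17,18]:
    ctrl.movel(W(x,41,156),max_speed=.04)
    s=get_state();f=g()-f0;print(x,np.round([f[:2]@ux,f[:2]@uy,f[2]],1),np.round(U(s["tcp_pos"]),1))
    if np.linalg.norm(f)>9: print("stop");break
print(s["time"])
E
python3 n4.py
```

```text
14.7 [-0.2 -3.  -1.5]
15.4 [ 0.4 -2.5 -2.3]
16.1 [ 0.2 -2.9 -1.9]
scene stud 91 [48.5 65.2] latch~ 1.2286265027685608
scene knob 233 [-1.2 44.8] 0.1732259543241675 f -0.008302253749592002 c 0.31395752918463943 29.225
knob hidden 0
-38 [-0.2 -0.6  0.6] [-37.6  41. ]
-35 [-1.  -0.3 -0.2] [-34.9  41. ]
-32 [-0.4 -0.3  0.6] [-31.8  41. ]
-29 [-1.2 -0.4  0.3] [-29.1  41. ]
-26 [-2.5  0.2  2.8] [-26.2  41.2]
-23 [-2.2  1.4  2. ] [-22.9  41.1]
-20 [-2.1  0.8  1.9] [-19.7  41. ]
-17 [-2.8  0.8  1.2] [-16.8  41. ]
-14 [-3.4 -0.5  1.1] [-13.8  41. ]
-11 [-2.6  0.2  2.3] [-10.8  41. ]
-8 [-2.5  0.8  1.7] [-7.8 41. ]
-5 [-2.4  0.1  1.2] [-4.8 40.9]
-2 [-1.8  0.7 -0.3] [-1.8 40.9]
1 [-3.1  0.6 -0.8] [ 1.1 40.9]
4 [-3.1 -0.5 -1.9] [ 4.1 40.8]
7 [-2.4 -0.5 -1. ] [ 7.2 40.8]
10 [-3.5  0.3 -0.2] [10.2 41. ]
13 [-2.8 -0.5 -1.7] [13.3 41. ]
14 [-1.5 -1.  -1.9] [14. 41.]
15 [-1.7  0.1 -1.3] [15. 41.]
16 [-2.9 -1.1 -0.9] [16. 41.]
17 [-4.6 -0.2 -1.4] [16.9 41. ]
18 [-4.9 -1.1 -2.1] [17.6 41. ]
35.8167
```

Stop force is rising; I push a little more to firm contact, then retreat and look.

```bash
cat > n5.py <<'E'
from m2 import *
for x in (18.7,19.4,20.1,20.8):
    ctrl.movel(W(x,41,156),max_speed=.02)
    s=get_state();f=np.array(s["contact_force"]);print(x,np.round([f[:2]@ux,f[:2]@uy,f[2]],1),np.round(U(s["tcp_pos"]),1))
    if f[:2]@ux<-9: break
ctrl.movel(W(-30,41,156),max_speed=.15)
ctrl.movel(W(-60,41,250),max_speed=.2)
ctrl.movep([.35,-.3,.3],Q(np.pi))
look("scene","s4");look("top")
E
python3 n5.py
```

```text
18.7 [-6.5 -0.8 -2.3] [17.9 41. ]
19.4 [-6.8 -0.2 -1.9] [18.2 41. ]
20.1 [-8.9 -0.  -1.7] [18.4 41. ]
20.8 [-10.3   0.   -0.3] [18.6 41. ]
scene stud 90 [49.5 66. ] latch~ 1.2177074332864515
scene knob 210 [45.5 43.1] 0.16695368762568588 f 0.31896297382922684 c 0.3182636050473421 39.2333
top stud 29 [50.7 62.5] latch~ 1.322583105797914
top knob 236 [43.4 40.1] 0.16744786915643045 f 0.30431799429915873 c 0.2937687230872724 39.2833
```

View pics/s4.png

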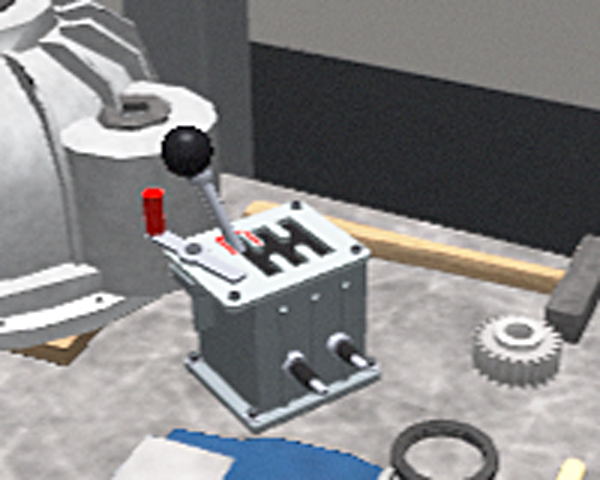

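The lever is home in reverse (f≈0.30, c≈0.29), the latch is aside at about 1.33, and the surrounding parts are undisturbed.

```bash
python3 -c "
from station import ticket
print(ticket.close_job())"
```

```text
the job is handed in; nothing more can be done
None
```

The gear-change unit is in reverse with the latch pushed fully aside (lever about 0.30 fore and 0.29 across, latch about 1.33); the job was handed in at about 39 s, and no verdict was returned.

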